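# Hang an earring card on a sprung display hook, face to the customers

### The arm

A 6-joint arm with a two-finger parallel gripper is mounted at the origin on the work surface. World frame = base frame: x ahead of the robot, y to its left, z up, the work surface at z = 0. Lengths are in m, angles in degrees, forces in N, time in s.
With the tool pointing down it reaches from about 0.35 to 0.975 m from the base axis. Payload 7.1 kg.
Tool frame: the origin (TCP) lies midway between the tips of the shut fingers; the grasp point (between the pads) lies 19 mm behind it; y points along the fingers, x is the direction in which the jaws open and shut, and the axes are right-handed (so a half turn about y gives the same grasp; the last joint's range is limited). The gripper opens to 88 mm and grips with 3 to 60 N. Pads are 20 mm wide; open, the fingers measure 115 mm over their backs; the gripper's body (75 mm by 178 mm) begins 61 mm behind the grasp point.
Start: joints at [-75.516, 24.242, 93.386, -0, 62.372, -1.089], TCP at [0.168, -0.602, 0.223] pointing down, gripper open.
Joint ranges: [-172.04, 172.04], [-51.8, 120.97], [4.93, 147.93], [-75.15, 255.16], [6.16, 154.13], [-145.62, 145.62]. Speed limits (degrees/s): [136.94, 136.94, 172.46, 180, 180, 180].

### API

Orientations are given as a 3x3 rotation matrix whose columns are the frame's x, y, z axes.
In Python, from plant import robot gives the robot as it stands. The module is installed in compiled form; this text tells all that it offers.
- The arm moves only by the tool apply_moves, never from a script. Its argument "targets" is a list of rows, each a list of 7 numbers: the shift along the tool's x, y, z in mm, then the turn, a rotation vector about the tool's x, y, z in rad, then the opening, from 0 (shut) to 1 (fully open). In form: [[dx, dy, dz, ax, ay, az, fingers], ...]. A call has 1 to 20 rows; each row is the pose to reach, as a shift and turn from the pose commanded when the call began, along the tool's axes at that moment; what a row does not reach only later rows make up. A row lasts 1/10 s, in which the tool goes at most 50 mm and 8.59 degrees, less where a joint would pass 70% of its speed; a pose out of reach is approached as far as the arm can. A call with a gripper value outside its range is refused whole. The fingers move at their own pace and stop on an object; "grip_force" is the grip in N (left out, the last holds). Time passes only in rows, so rows that repeat a pose let the fingers close. It gives the time, the measured TCP pose, the force and the opening at its end, in the units of the state.
- robot.read_state(): the state, without advancing time (a new reading comes with each control period).
- robot.get_image(name): name is "scene" or "top" or "wrist"; returns a dict with "frame" (400x640x3 uint8, red, green, blue), "depth" (400x640 float32, m along the optical axis (not along the pixel's ray), 0 where there is no reading), "fovy" (degrees; the focal length in pixels is half the picture's height over the tangent of half this angle, whatever the lens; pixels are square), "cx", "cy" (the principal point, pixels), "rvec" (rotation vector, rad) and "tvec" (3), from world to camera coordinates, as OpenCV has them. Camera axes: x right, y down, z forward; pixel columns grow to the right and rows downward; lengths in m; the calibration is good to about 2 mm. A picture is of the moment at which its call begins.
- robot.finish_job(): hands the job in, once; it reports no verdict.
The state is a dict: "clock": time; "joints": joint angles; "dq": joint speeds; "tau": joint torques, N m; "tcp_pos": TCP position; "ee_rot": TCP orientation; "wrist_force": force on the tool from outside, world axes, zero at the start; "wrist_torque": the same for the moment, N m; "finger_gap": finger opening in m.
Only numpy, scipy, OpenCV 4.12 (cv2) and the standard library are available. Lean on these libraries where they do the work, as an engineer would, in place of code of your own. Each camera call takes 0.05 s, during which the arm holds its last target. There are 200 camera calls.

### The job

Take the green earring card out of its wooden holder and hang it on the hook of the display stand with its painted, jewelled face pointing outward, away from the post. Push it gently back against the sprung pad and lower it until it sits fully down on the hook's arm behind the upturned tip, then let go; force nothing (never press on the stand with more than 25 N) and leave the other goods where they are.

Things in the scene. Friction and masses are not known exactly. Their poses are not given: they have to be found in the camera images.
- card_mid (a point): The card: loose upright wooden plate, 8 mm thick (x), 56 wide (y), 90 tall (z), about 60 g. This point is its centre, 45 mm above its lower edge. x points out of the marked face (green paint; two brass discs in the lower half stand 3 mm proud); the other face is bare wood. z is up. It starts upright in the holder, facing any way. Hold it from above by its two side edges, level with the slot.
- stand: Fixed stand: steel foot 110 x 120 x 14 mm with a brass post. Origin: centre of the foot's underside, on the post's axis; x points outward (the way the hook points and the marked face must look), z up. The post telescopes: its head ("head": block, pad, hook in one) is clamped up to 22 mm above or below mean height, unmeasured: find it by feel or sight. It gives a little: pressed down, it sinks on a stiff spring (2 N, then 4 N per mm) and comes back.
- holder: Fixed wooden block 70 x 80 mm, 22 mm tall, with an open slot 12 mm wide and 14 mm deep along its y; the card's lower edge stands in it. Origin at the centre of its underside; z is up.
- pad (a joint): Red sprung pad round the arm, 44 mm wide, from 20 mm below to 14 mm above the arm's top, front face 40 mm from the post's axis at rest. Value: how far it is pushed towards the post, m: 0 at rest, stop at 0.012; 1.5 N at 0, 0.25 N more per mm. The card clears the tip's inner side from 0.004 on; the hung card holds it near 0.004.
- mushroom: Turned wooden mushroom, 48 mm wide, 58 mm tall, loose; origin at the centre of its underside. Leave alone.
- bead_tray: Divided wooden bead tray, 120 x 80 x 25 mm, loose; origin at the centre of its underside. Leave alone.
- dish: Wooden dish, 130 mm across, 30 mm tall, loose; origin at the centre of its underside. Leave alone.
- lotion: White bottle, 44 mm across, 120 mm tall, loose; origin at the centre of its underside. Leave alone.
- salve: Green glass jar, 56 mm across, 50 mm tall, loose; origin at the centre of its underside. Leave alone.
- candle: Yellow cylinder-shaped candle, 60 mm across, 70 mm tall, loose; origin at the centre of its underside. Leave alone.
- card_left (a point): Middle of the card's +y side edge, 28 mm along y from its centre.
- card_eye (a point): On the card: middle of the underside of the wood above its slot, 35 mm above its centre. The slot goes right through, 18 mm wide, 23 mm tall, centred across the width, its top at this point; the 10 mm of wood above it hangs on the hook: this point rests on the hook's arm.
- block_mean (a point): On the post's axis: where the flat top of the head's wooden block (36 mm in x, 50 mm in y) would be at mean height; the true top is up to 22 mm higher or lower. It may be touched gently, as with the card's lower edge. The top of the hook's arm is always 14 mm below the block's true top.
- hook_mean (a point): Where card_eye comes to rest at mean height (the true point, "seat", is up to 22 mm higher or lower): on the top of the hook's arm, 40 mm out from the post's axis. Arm: level steel bar 8 mm wide, 6 mm thick, running outward to the upturned tip, which spans 4 to 9 mm farther out than this point and from 6 mm below to 10 mm above the arm's top.
Not all that is in view belongs to the job. Leave any black or blue look-alike of the part that bears card_mid alone.

How it is judged (in metres and radians):
On the way, in this order (a step that is already met when the one before it is completed fails the run):
1. the card is lifted clear of its holder (height (world z) of card_mid above 0.1 m), for 0.2 s.
2. the card, on the hook, presses the sprung pad back (value of joint pad above 0.0025 m and contact force between card and head above 0.5 N), for 0.2 s.
At the end, for the whole second after the job is handed in: The card hangs on the hook, marked face outward: wood above the slot on the arm within 2.5 mm, behind the tip within 3 mm, upright within 0.1 rad and square to the stand within 0.15 rad, at rest; other goods within 20 mm of their start (z of card_eye in the frame of seat between -0.003 and 0.0025 m and x of card_eye in the frame of seat between -0.003 and 0.003 m and y of card_eye in the frame of seat between -0.008 and 0.008 m and y of card_left in the frame of stand above 0.015 m and angle between the x axis of card_mid and the x axis of stand, either way round below 0.15 rad and angle between card_mid's own z axis and vertical below 0.1 rad and linear speed of card below 0.02 m/s and distance of each of mushroom, bead_tray, dish, lotion, salve, candle from where it was at the start of the episode below 0.02 m); the robot touches nothing.
It fails at once if the card or the robot presses on the stand, hook or pad with more than 25 N (contact force between any of card, the arm, the fingers and head above 25 N or contact force between any of card, the arm, the fingers and stand above 25 N).
It fails at once if another good on the table is moved by 20 mm or more (distance of any of mushroom, bead_tray, dish, lotion, salve, candle from where it was at the start of the episode above 0.02 m).
It also fails if it takes over 58 s, if anything falls off the work surface, if the arm or the gripper's body presses on something with over 40 N, if the wrist force passes 120 N, or if a joint passes its speed limit or range.

## Working session

There is one attempt and no reset: what is moved stays moved. The work goes in short steps, Python scripts to look and compute and a tool call to move; the robot and the scene stay as the last step left them, time stands still between calls to the robot, and variables do not carry over. Pictures are saved under pics/ and viewed, about 8 in all and at most 12, crops included, and the job is handed in when it is done.

Besides the shell and the picture viewer there is one more tool, called as name([rows], argument=value, ...), one row to a line, values as JSON. apply_moves: Moves the arm, as the interface text tells. Its arguments: {"type":"object","properties":{"targets":{"type":"array","items":{"type":"array","items":{"type":"number"}}},"grip_force":{"type":"number"}},"required":["targets"]}

```bash
mkdir -p pics
cat > h.py <<'E'
import numpy as np, cv2
from plant import robot
def grab(n):
    im=robot.get_image(n); np.savez(f'{n}.npz',**im); return im
def cam(im):
    f=200/np.tan(np.radians(float(im['fovy']))/2); R=cv2.Rodrigues(np.array(im['rvec'],float))[0]
    return f,R,np.array(im['tvec'],float).ravel()
def cloud(im):
    f,R,t=cam(im); d=im['depth']; v,u=np.mgrid[0:400,0:640]
    p=np.stack([(u-im['cx'])/f*d,(v-im['cy'])/f*d,d],-1)
    return (p-t)@R
def proj(im,P):
    f,R,t=cam(im); p=np.atleast_2d(P)@R.T+t
    return p[:,:2]/p[:,2:]*f+[im['cx'],im['cy']]
E
python3 - <<'E'
from h import *
for n in['scene','top','wrist']:
    im=grab(n); print(n,im['fovy'],im['cx'],im['cy'],-cam(im)[1].T@cam(im)[2],(im['depth']>0).mean())
    cv2.imwrite(f'pics/{n}0.png',im['frame'][...,::-1])
a=np.load('scene.npz')['frame'];b=np.load('top.npz')['frame']
print(robot.read_state())
E
```

```text
scene 56.01438773372655 330.21935950332374 196.13961706174166 [ 1.29865825 -0.71612748  0.91770477] 0.99588671875
top 52.409441309862714 319.75614070889304 200.21704976615155 [ 0.36542507 -0.01565352  1.20190058] 0.99598046875
wrist 71.76678152640469 317.8363750803455 201.60282999271953 [ 0.2375421  -0.58211263  0.38500076] 0.99600390625
{'clock': 0.15, 'joints': array([-7.55151184e+01,  2.42751417e+01,  9.34201688e+01,  1.19145876e-03,
        6.23729865e+01, -1.09023749e+00]), 'dq': array([-0.00288211, -0.20032549, -0.10016875, -0.10828269, -0.04385253,
        0.0573195 ]), 'tau': array([ 1.34356724e-04, -5.44982529e+01, -2.73919040e+01,  6.43877615e-02,
        2.05419754e-02, -7.01707791e-05]), 'tcp_pos': array([ 0.16771957, -0.60163099,  0.22208017]), 'ee_rot': array([[ 2.68492073e-01, -2.80312087e-04,  9.63281853e-01],
       [-9.63281157e-01,  1.15872658e-03,  2.68492216e-01],
       [-1.19144190e-03, -9.99999289e-01,  4.10895493e-05]]), 'wrist_force': array([0.7094471 , 0.18483659, 0.26561372]), 'wrist_torque': array([ 0.01280232, -0.05519202, -0.01291678]), 'finger_gap': 0.0881392593151428}
```

View pics/scene0.png

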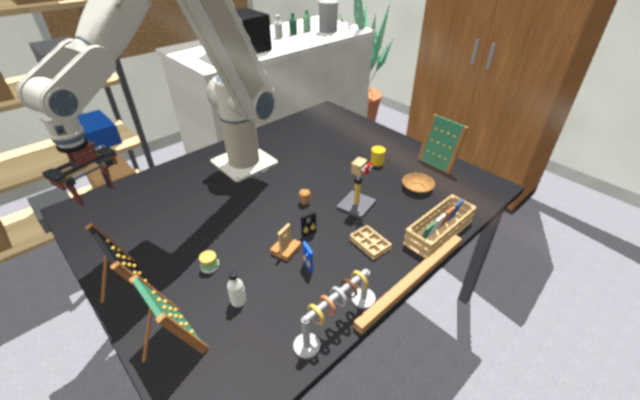

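View pics/top0.png

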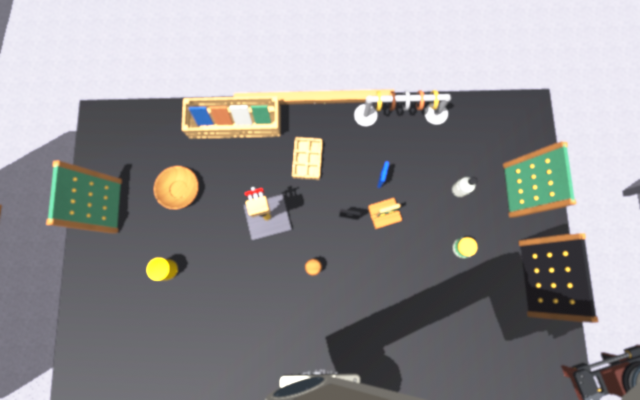

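Scene view: the holder is at (286,247) with one card showing bare wood; the black look-alike stands at (308,222) and the blue one at (307,255). The stand is at (357,190) and its red pad points right. In the top view the holder is at (385,212) and the stand at (266,212), with its pad at (254,192). The card in the holder is the one meant.

Run:
```python
from h import *
T=dict(np.load('top.npz'));S=dict(np.load('scene.npz'))
cT=cloud(T);cS=cloud(S)
def hsv(i):return cv2.cvtColor(i['frame'],cv2.COLOR_RGB2HSV)
def rect(P):
    r=cv2.minAreaRect((P[:,:2]*1000).astype(np.float32));return np.round(r[0],1),np.round(r[1],1),round(r[2],1)
for nm,(u0,v0,u1,v1) in dict(holder=(360,190,412,235),stand=(235,175,300,245)).items():
    P=cT[v0:v1,u0:u1].reshape(-1,3);H=hsv(T)[v0:v1,u0:u1].reshape(-1,3)
    print(nm,'table z',np.median(P[:,2]))
    for a,b in([(.012,.03),(.03,.12),(.05,.3)] if nm=='holder' else [(.006,.02),(.10,.32),(.2,.3)]):
        m=(P[:,2]>a)&(P[:,2]<b)
        if m.sum()>5: print(a,b,m.sum(),P[m].mean(0).round(4),rect(P[m]),np.percentile(P[m,2],[5,50,95]).round(4))
    if nm=='stand':
        m=((H[:,0]<8)|(H[:,0]>172))&(H[:,1]>150)&(P[:,2]>.03);print('red',m.sum(),P[m].mean(0),rect(P[m]))
# scene
for nm,(u0,v0,u1,v1) in dict(card=(276,222,294,246),head=(345,150,380,185)).items():
    P=cS[v0:v1,u0:u1].reshape(-1,3)
    m=P[:,2]>.035;print(nm,m.sum(),P[m].mean(0),rect(P[m]),P[m,2].min(),P[m,2].max())
def crop(i,b,k):
    u0,v0,u1,v1=b;return cv2.resize(i['frame'][v0:v1,u0:u1,::-1],(400,400),interpolation=cv2.INTER_CUBIC)
a=np.hstack([crop(T,(350,180,410,240),1),crop(T,(235,175,295,235),1)]);b=np.hstack([crop(S,(260,205,320,265),1),crop(S,(330,150,390,210),1)])
im=np.vstack([a,b]);cv2.imwrite('pics/crop1.png',cv2.resize(im,(600,600)))
```

```text
holder table z 0.0007453919895878288
0.012 0.03 500 [ 0.5529 -0.1991  0.0214] (array([ 555., -201.]), array([70.2, 80.7]), 15.9) [0.017  0.0215 0.0255]
0.03 0.12 134 [ 0.5526 -0.2005  0.0781] (array([ 553.8, -202.7]), array([11.5, 56.4]), 16.0) [0.0379 0.0917 0.0995]
0.05 0.3 108 [ 0.5533 -0.2007  0.0867] (array([ 554.4, -202.5]), array([10.5, 56.4]), 16.0) [0.0561 0.0956 0.1   ]
stand table z 0.0015929334364140724
0.006 0.02 1148 [0.5452 0.1389 0.0135] (array([580.9, 138.3]), array([178.8, 191.3]), 4.2) [0.0095 0.0135 0.0173]
0.1 0.32 500 [0.5594 0.1471 0.1928] (array([567.3, 149.3]), array([67. , 49.9]), 12.0) [0.1652 0.1997 0.2037]
0.2 0.3 226 [0.5586 0.1475 0.202 ] (array([566.9, 150. ]), array([64.2, 48.8]), 14.3) [0.2001 0.2018 0.2045]
red 42 [0.58873635 0.1547738  0.20074909] (array([589.1, 154.9]), array([ 6.8, 43.5]), 16.0)
card 195 [ 0.56444847 -0.20779738  0.07589617] (array([ 913. , -461.5]), array([ 40.6, 923.4]), 54.1) 0.03536357881693497 0.9177047674648467
head 412 [0.55439761 0.17118303 0.16824334] (array([ 819.5, -164.5]), array([  92.6, 1458.4]), 37.3) 0.036014384323545215 0.9177047674648467
```

View pics/crop1.png

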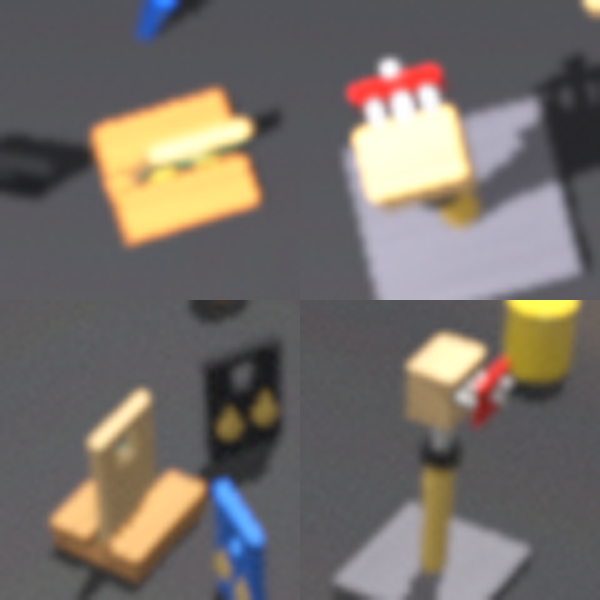

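The crop shows the card in the holder with its bare side towards the scene camera (+x) and the brass discs visible on the robot side, so its marked face points to −x. The black and blue cards stand loose and stay put. The stand's pad points to about +x, so the card needs a half turn. One more measurement for exact numbers follows.

Run:
```python
from h import *
T=dict(np.load('top.npz'));cT=cloud(T);H=cv2.cvtColor(T['frame'],cv2.COLOR_RGB2HSV)
def comp(m,seed=None):
    n,l,s,c=cv2.connectedComponentsWithStats(m.astype(np.uint8));k=1+s[1:,4].argmax();return l==k
def rect(P):
    r=cv2.minAreaRect((P[:,:2]*1000).astype(np.float32));return [np.round(x,1) for x in r],np.round(P.mean(0)*1000,1)
W=np.zeros((400,640),bool);W[170:250,230:305]=1
z=cT[...,2]
g=W&(z>.008)&(z<.019)&(H[...,2]>75)
g=comp(cv2.morphologyEx(g.astype(np.uint8),cv2.MORPH_OPEN,np.ones((3,3))))
P=cT[g].copy();print('foot',rect(P))
u=np.argwhere(g)[:,::-1].astype(np.float32)
f,R,t=cam(T);o=-R.T@t
# cast contour rays to z=.014 for hull
c=np.c_[(u[:,0]-T['cx'])/f,(u[:,1]-T['cy'])/f,np.ones(len(u))]@R;q=o+c*((.014-o[2])/c[:,2])[:,None];print('foot ray',rect(q))
red=W&((H[...,0]<8)|(H[...,0]>172))&(H[...,1]>150)&(z>.1);print('red',rect(cT[red]),np.percentile(cT[red][:,2],[10,50,90]))
b=comp(W&(z>.19)&~cv2.dilate(red.astype(np.uint8),np.ones((3,3))).astype(bool)&(H[...,0]<35)&(H[...,1]>40));print('block',b.sum(),rect(cT[b]),np.percentile(cT[b][:,2],[10,50,90]))
C=np.zeros((400,640),bool);C[195:225,365:412]=1
c=comp(C&(z>.085));print('cardtop',c.sum(),rect(cT[c]),np.percentile(cT[c][:,2],[10,50,90]))
S=dict(np.load('scene.npz'));cS=cloud(S)
P=cS[215:270,265:305].reshape(-1,3);m=(P[:,2]>.03)&(P[:,2]<.11)&(np.hypot(P[:,0]-.554,P[:,1]+.202)<.05);P=P[m]
n=np.linalg.svd(P-P.mean(0),full_matrices=False)[2][2];print('scene card plane',P.mean(0),n,np.degrees(np.arctan2(n[1],n[0])),P[:,2].max())
```

```text
foot ([array([552.5, 146.9]), array([110.5, 120.1]), np.float64(13.6)], array([543.4, 138.9,  13.6]))
foot ray ([array([552. , 146.4]), array([110.5, 119.6]), np.float64(13.8)], array([543.4, 138.8,  14. ]))
red ([array([589.1, 154.9]), array([ 6.8, 43.5]), np.float64(16.0)], array([588.7, 154.8, 200.7])) [0.19689457 0.20142292 0.20369659]
block 75 ([array([454.9,  79.6]), array([255.3,  56.1]), np.float64(34.4)], array([533.9, 130.8, 252.5])) [0.19493366 0.19973684 0.20357758]
cardtop 73 ([array([ 474.9, -113.3]), array([ 30.4, 291.9]), np.float64(42.3)], array([ 552.1, -199.4,  111.9])) [0.09346983 0.09711816 0.09969542]
scene card plane [ 0.56108578 -0.20653221  0.06795897] [0.96787675 0.24973963 0.02906399] 14.46835063961057 0.09952428228461703
```

apply_moves([
  [-280,0,480,0,0,0,1],
  [-280,0,480,0,0,0,1],
  [-280,0,480,0,0,0,1],
  [-280,0,480,0,0,0,1],
  [-280,0,480,0,0,0,1],
  [-280,0,480,0,0,0,1],
  [-280,0,480,0,0,0,1],
  [-280,0,480,0,0,0,1],
  [-280,0,480,0,0,0,1],
  [-280,0,480,0,0,0,1],
  [-280,0,480,0,0,0,1],
  [-280,0,480,0,0,0,1],
  [-280,0,480,0,0,0,1],
  [-280,0,480,0,0,0,1],
  [-280,80,480,0,0,0,1],
  [-280,80,480,0,0,0,1],
  [-280,80,480,0,0,0,1],
], grip_force=20)

```text
clock: 1.85
tcp_pos: [0.5509, -0.2039, 0.1389]
ee_rot: [[0.266, -0.008, 0.964], [-0.964, 0.003, 0.266], [-0.005, -1.0, -0.007]]
wrist_force: [0.6, -0.5, -0.5]
finger_gap: 0.0878
```

Run:
```python
from h import *
s=robot.read_state();print(s['clock'],s['tcp_pos'],s['ee_rot'],s['joints'],s['wrist_force'])
w=grab('wrist');d=cloud(w);z=d[...,2]
m=(z>.085)&(z<.11)&(np.hypot(d[...,0]-.554,d[...,1]+.202)<.05)
P=d[m];print(m.sum(),P.mean(0),cv2.minAreaRect((P[:,:2]*1000).astype(np.float32)))
g=s['ee_rot'];print('card in tool x,z mm',((P.mean(0)-s['tcp_pos'])@g)*1000)
cv2.imwrite('pics/w1.png',w['frame'][...,::-1])
```

```text
1.85 [ 0.55086663 -0.20386841  0.13887592] [[ 0.26617722 -0.00777186  0.96389278]
 [-0.96391229  0.0028064   0.26620524]
 [-0.00477398 -0.99996586 -0.00674439]] [-2.14626960e+01  2.74640631e+01  1.01212660e+02 -1.69079010e-02
  5.17965339e+01  5.31097977e+01] [ 0.63576454 -0.48905786 -0.47543571]
1063 [ 0.55794691 -0.20310703  0.09700427] ((556.6156005859375, -203.15158081054688), (9.45840072631836, 55.682342529296875), 16.225086212158203)
card in tool x,z mm [ 1.35060353 41.81733648  7.30971544]
```

View pics/w1.png

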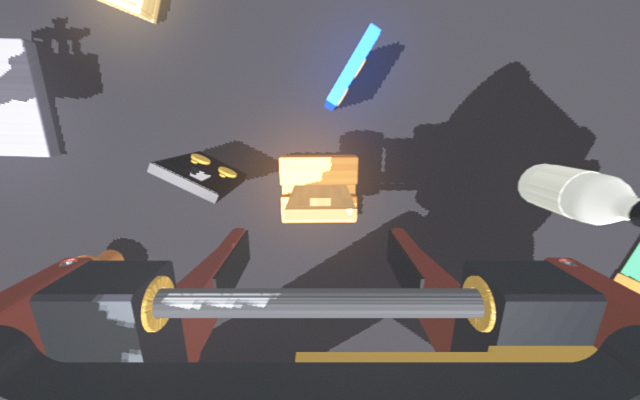

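The wrist view shows the card at (320,205), centred between the fingers, with its bare face away from the robot. I lower, grip and lift.

apply_moves([
  [0,0,1,0,0,0,1],
  [0,40,1,0,0,0,1],
  [0,70,1,0,0,0,1],
  [0,85,1,0,0,0,1],
  [0,85,1,0,0,0,1],
  [0,85,1,0,0,0,1],
  [0,85,1,0,0,0,0.5],
  [0,85,1,0,0,0,0.5],
  [0,85,1,0,0,0,0.5],
  [0,85,1,0,0,0,0.5],
  [0,85,1,0,0,0,0.5],
  [0,85,1,0,0,0,0.5],
], grip_force=20)

```text
clock: 3.1
tcp_pos: [0.5562, -0.2032, 0.0581]
ee_rot: [[0.268, 0.0, 0.963], [-0.963, -0.0, 0.268], [0.0, -1.0, 0.0]]
wrist_force: [-0.6, 0.1, 5.5]
finger_gap: 0.0555
```

apply_moves([
  [0,-30,0,0,0,0,0.5],
  [0,-80,0,0,0,0,0.5],
  [0,-130,0,0,0,0,0.5],
  [0,-180,0,0,0,0,0.5],
  [0,-218,0,0,-0.15,0,0.5],
  [-30,-218,10,0,-0.3,0,0.5],
  [-60,-218,20,0,-0.45,0,0.5],
  [-90,-218,25,0,-0.6,0,0.5],
  [-120,-218,30,0,-0.75,0,0.5],
  [-150,-218,40,0,-0.9,0,0.5],
  [-180,-218,50,0,-1.05,0,0.5],
  [-210,-218,55,0,-1.2,0,0.5],
  [-240,-218,60,0,-1.35,0,0.5],
  [-270,-218,70,0,-1.5,0,0.5],
  [-300,-218,80,0,-1.65,0,0.5],
  [-320,-218,85,0,-1.8,0,0.5],
  [-337,-218,90,0,-1.95,0,0.5],
  [-337,-218,90,0,-2.1,0,0.5],
  [-337,-218,90,0,-2.25,0,0.5],
  [-337,-218,90,0,-2.4,0,0.5],
])

```text
clock: 5.1
tcp_pos: [0.5518, 0.1458, 0.2752]
ee_rot: [[0.447, -0.001, -0.895], [0.895, -0.0, 0.447], [-0.001, -1.0, 0.001]]
wrist_force: [0.4, -0.0, -0.8]
finger_gap: 0.0559
```

apply_moves([
  [0,0,0,0,-0.15,0,0.5],
  [0,0,0,0,-0.3,0,0.5],
  [0,0,0,0,-0.45,0,0.5],
  [0,0,0,0,-0.6,0,0.5],
  [0,0,0,0,-0.709,0,0.5],
  [0,0,0,0,-0.709,0,0.5],
  [0,0,0,0,-0.709,0,0.5],
  [0,0,0,0,-0.709,0,0.5],
])

```text
clock: 5.9
tcp_pos: [0.5521, 0.1456, 0.2755]
ee_rot: [[-0.235, -0.0, -0.972], [0.972, -0.0, -0.235], [0.0, -1.0, 0.0]]
wrist_force: [-0.5, -0.5, -0.1]
finger_gap: 0.0555
```

Run:
```python
from h import *
s=robot.read_state();print(s)
ims=[]
for n in['scene','top','wrist']:
    w=grab(n);d=cloud(w)-s['tcp_pos'];P=(d@s['ee_rot'])*1000  # tool frame
    a=[(-40,40),(-40,60),(-25,25)]
    m=np.ones(P.shape[:2],bool)
    for k in range(3): m&=(P[...,k]>a[k][0])&(P[...,k]<a[k][1])
    ys,xs=np.nonzero(m);print(n,m.sum())
    if m.sum()>20:
        Q=P[m];print(np.percentile(Q,[1,5,25,50,75,95,99],axis=0).round(1))
        u0,u1,v0,v1=max(xs.min()-25,0),xs.max()+25,max(ys.min()-25,0),ys.max()+40
        ims.append(cv2.resize(w['frame'][v0:v1,u0:u1,::-1],(390,390),interpolation=cv2.INTER_CUBIC))
if ims: cv2.imwrite('pics/g1.png',np.hstack(ims[:2]))
```

```text
{'clock': 5.9, 'joints': array([ 1.35795104e+01,  1.64095532e+01,  9.75012209e+01,  1.09634480e-03,
        6.61070062e+01, -9.00025013e+01]), 'dq': array([-0.00574736, -0.17027783, -0.08930382, -0.01941216, -0.02990579,
       -0.50314777]), 'tau': array([ 2.13608164e-04, -4.76035130e+01, -2.88779140e+01, -1.32935910e-02,
        7.64322979e-02,  1.83689618e-02]), 'tcp_pos': array([0.55209993, 0.14560586, 0.27553391]), 'ee_rot': array([[-2.34829411e-01, -3.05757647e-04, -9.72036550e-01],
       [ 9.72036598e-01, -5.58566508e-05, -2.34829405e-01],
       [ 1.75061802e-05, -9.99999952e-01,  3.10324408e-04]]), 'wrist_force': array([-0.49952502, -0.5457236 , -0.11058809]), 'wrist_torque': array([ 0.10133648, -0.12822377,  0.03991062]), 'finger_gap': 0.055541271283188386}
scene 280
[[-39.5 -39.1 -12.3]
 [-38.3 -37.2 -11.3]
 [-30.1 -22.8  -5.3]
 [ -3.7  -5.8  -3.3]
 [ 15.9  18.7  -1.2]
 [ 30.   45.    7. ]
 [ 36.7  50.3  10.3]]
top 34
[[  7.7 -39.1   5.6]
 [ 12.1 -37.7   5.9]
 [ 16.9 -27.7   6.2]
 [ 22.2   3.4   6.5]
 [ 28.5  18.3   7.4]
 [ 34.2  29.7  12.3]
 [ 36.4  34.7  12.9]]
wrist 6167
[[-35.9 -39.8  -2. ]
 [-31.  -38.4   2.5]
 [-17.9 -29.6   5.7]
 [  0.2 -11.5   6. ]
 [ 17.7   6.2   6.3]
 [ 31.   38.4  12. ]
 [ 35.8  46.7  12.3]]
```

View pics/g1.png

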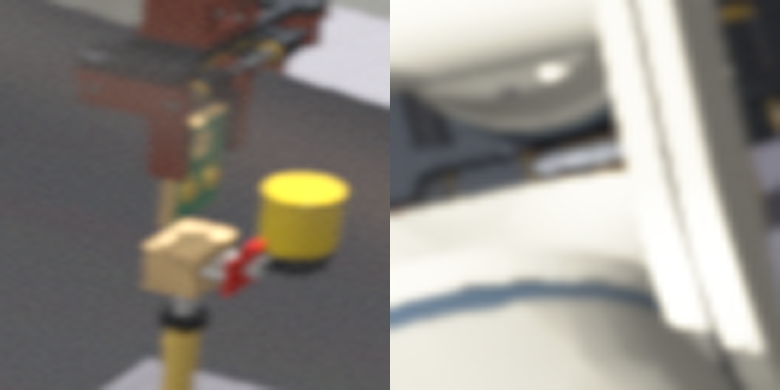

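The card is held with its green face outward; in the left panel the card's lower edge is about 25 mm above the block at (190,230). I now feel for the block top with the lower edge.

apply_moves([
  [0,10,0,0,0,0,0.5],
  [0,20,0,0,0,0,0.5],
  [0,22,0,0,0,0,0.5],
  [0,23,0,0,0,0,0.5],
  [0,23,0,0,0,0,0.5],
  [0,23,0,0,0,0,0.5],
])

```text
clock: 6.65
tcp_pos: [0.5524, 0.1456, 0.2528]
ee_rot: [[-0.237, 0.0, -0.972], [0.972, 0.0, -0.237], [0.0, -1.0, -0.0]]
wrist_force: [0.7, 0.5, -0.7]
finger_gap: 0.0555
```

apply_moves([
  [0,1,0,0,0,0,0.5],
  [0,1,0,0,0,0,0.5],
  [0,1,0,0,0,0,0.5],
])

```text
clock: 6.95
tcp_pos: [0.5523, 0.1456, 0.2518]
ee_rot: [[-0.237, 0.0, -0.972], [0.972, 0.0, -0.237], [0.0, -1.0, -0.0]]
wrist_force: [-0.8, 0.0, -0.1]
finger_gap: 0.0558
```

apply_moves([
  [0,1,0,0,0,0,0.5],
  [0,1,0,0,0,0,0.5],
  [0,1,0,0,0,0,0.5],
])

```text
clock: 7.25
tcp_pos: [0.5524, 0.1456, 0.2511]
ee_rot: [[-0.237, 0.001, -0.972], [0.972, 0.0, -0.237], [0.0, -1.0, -0.001]]
wrist_force: [-0.5, -1.1, 4.3]
finger_gap: 0.056
```

Contact: 4.3 N at TCP z 0.2511 and none at 0.2518, so the block top corresponds to TCP ≈ 0.2516. The card is therefore seated at TCP z ≈ 0.1576 and should be threaded on at ≈ 0.171. Up, out and down in front of the hook.

apply_moves([
  [0,-8,0,0,0,0,0.5],
  [0,-10,0,0,0,0,0.5],
  [0,-10,-40,0,0,0,0.5],
  [0,-10,-78,0,0,0,0.5],
  [0,-10,-78,0,0,0,0.5],
  [0,-10,-78,0,0,0,0.5],
  [0,30,-78,0,0,0,0.5],
  [0,65,-78,0,0,0,0.5],
  [0,80,-78,0,0,0,0.5],
  [0,80,-78,0,0,0,0.5],
  [0,80,-78,0,0,0,0.5],
  [0,80,-78,0,0,0,0.5],
])

```text
clock: 8.45
tcp_pos: [0.6291, 0.1644, 0.1728]
ee_rot: [[-0.237, 0.003, -0.972], [0.972, 0.001, -0.237], [-0.0, -1.0, -0.003]]
wrist_force: [-0.5, 1.1, -0.9]
finger_gap: 0.0559
```

Run:
```python
from h import *
s=robot.read_state();print(s['clock'],s['tcp_pos'],s['wrist_force'])
w=grab('wrist');S=grab('scene')
y=np.radians(13.7);o=np.array([.5522,.1467,0]);Rs=np.array([[np.cos(y),-np.sin(y),0],[np.sin(y),np.cos(y),0],[0,0,1]])
print('tcp in stand',((s['tcp_pos']-o)@Rs*1000).round(1))
P=(cloud(w)-o)@Rs*1000
b=(P[...,2]>197)&(P[...,2]<207)&(abs(P[...,0])<32)&(abs(P[...,1])<40);print('block top in stand',b.sum(),np.percentile(P[b],[2,50,98],axis=0).round(1))
H=cv2.cvtColor(w['frame'],cv2.COLOR_RGB2HSV)
r=((H[...,0]<8)|(H[...,0]>172))&(H[...,1]>150)&(P[...,0]>25)&(P[...,0]<50)&(abs(P[...,1])<35)&(P[...,2]>150)
if r.sum(): print('pad',r.sum(),np.percentile(P[r],[2,50,98],axis=0).round(1))
c=(P[...,0]>55)&(P[...,0]<95)&(abs(P[...,1])<22)&(P[...,2]>130)&(P[...,2]<205)
Q=P[c];print('card',c.sum(),np.percentile(Q,[2,50,98],axis=0).round(1))
k=abs(Q[:,0]-np.median(Q[:,0]))<5;Q=Q[k];n=np.linalg.svd(Q-Q.mean(0),full_matrices=False)[2][2];print('bare face normal',n,Q.mean(0))
a=cv2.resize(S['frame'][130:210,310:410,::-1],(500,400),interpolation=cv2.INTER_CUBIC)
cv2.imwrite('pics/g2.png',np.hstack([a,cv2.resize(w['frame'][100:400,170:470,::-1],(300,400)) ]))
```

```text
8.45 [0.62911554 0.1643681  0.17277852] [-0.51040969  1.07449549 -0.91079545]
tcp in stand [ 78.9  -1.1 172.8]
block top in stand 8629 [[-15.9 -24.6 200.8]
 [  0.3  -0.8 202.4]
 [ 18.5  22.7 203.8]]
pad 1548 [[ 35.  -21.6 178.6]
 [ 36.3  -0.8 202. ]
 [ 40.8  19.9 203.6]]
card 3027 [[ 72.3 -21.2 132.6]
 [ 72.9  -0.  176.8]
 [ 79.9  21.1 204.2]]
bare face normal [ 0.99995097  0.00866717 -0.00478903] [7.31004264e+01 1.17776054e-01 1.72128878e+02]
```

View pics/g2.png

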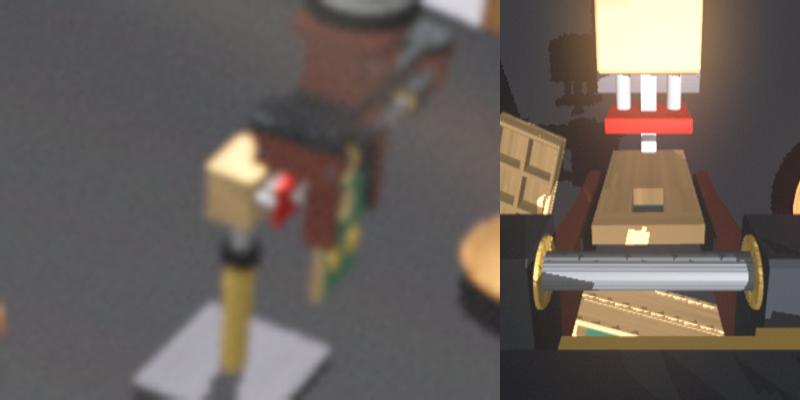

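The wrist panel shows the slot at (648,200) in line with the hook tip at (648,140). In the wrist camera's frame the bare face is 32.4 mm from the pad front. I thread it slowly with force checks.

apply_moves([
  [0,0,12,0,0,0,0.5],
  [0,0,20,0,0,0,0.5],
  [0,0,23,0,0,0,0.5],
  [0,0,25,0,0,0,0.5],
  [0,0,26,0,0,0,0.5],
  [0,0,26,0,0,0,0.5],
])

```text
clock: 9.15
tcp_pos: [0.6028, 0.1579, 0.1707]
ee_rot: [[-0.237, 0.0, -0.972], [0.972, 0.0, -0.237], [0.0, -1.0, -0.0]]
wrist_force: [-0.4, -0.6, -0.4]
finger_gap: 0.0559
```

apply_moves([
  [0,0,1,0,0,0,0.5],
  [0,0,3,0,0,0,0.5],
  [0,0,5,0,0,0,0.5],
  [0,0,5,0,0,0,0.5],
])

```text
clock: 9.55
tcp_pos: [0.598, 0.1568, 0.1707]
ee_rot: [[-0.237, 0.001, -0.972], [0.972, 0.0, -0.237], [0.0, -1.0, -0.001]]
wrist_force: [1.7, 0.4, -1.8]
finger_gap: 0.0556
```

apply_moves([
  [0,0,2,0,0,0,0.5],
  [0,0,4,0,0,0,0.5],
  [0,0,5,0,0,0,0.5],
  [0,0,6,0,0,0,0.5],
  [0,0,7,0,0,0,0.5],
  [0,0,7,0,0,0,0.5],
  [0,0,7,0,0,0,0.5],
])

```text
clock: 10.25
tcp_pos: [0.5912, 0.1551, 0.1708]
ee_rot: [[-0.237, 0.0, -0.972], [0.972, 0.0, -0.237], [0.0, -1.0, -0.0]]
wrist_force: [3.3, 0.5, -2.1]
finger_gap: 0.056
```

apply_moves([
  [0,3,0,0,0,0,0.5],
  [0,6,0,0,0,0,0.5],
  [0,9,0,0,0,0,0.5],
  [0,11,0,0,0,0,0.5],
  [0,12,0,0,0,0,0.5],
  [0,12,0,0,0,0,0.5],
  [0,12,0,0,0,0,0.5],
])

```text
clock: 10.95
tcp_pos: [0.5909, 0.155, 0.1584]
ee_rot: [[-0.237, -0.001, -0.972], [0.972, -0.0, -0.237], [-0.0, -1.0, 0.001]]
wrist_force: [3.8, 1.2, -2.9]
finger_gap: 0.0557
```

apply_moves([
  [0,1,0,0,0,0,0.5],
  [0,1,0,0,0,0,0.5],
  [0,1,0,0,0,0,0.5],
])

```text
clock: 11.25
tcp_pos: [0.5911, 0.1551, 0.1577]
ee_rot: [[-0.237, 0.0, -0.972], [0.972, -0.0, -0.237], [-0.0, -1.0, 0.0]]
wrist_force: [3.5, 0.3, -0.8]
finger_gap: 0.056
```

apply_moves([
  [0,0.5,0,0,0,0,0.5],
  [0,0.5,0,0,0,0,0.5],
  [0,0.5,0,0,0,0,0.5],
])

```text
clock: 11.55
tcp_pos: [0.5912, 0.1551, 0.1574]
ee_rot: [[-0.237, 0.0, -0.972], [0.972, 0.0, -0.237], [0.0, -1.0, -0.0]]
wrist_force: [2.5, -0.2, 2.1]
finger_gap: 0.0561
```

Vertical force rose from −2.9 to +2.1 N at TCP z 0.1574, as predicted, so the card is seated. I ease out about 2 mm onto the tip and release.

apply_moves([
  [0,0,-1,0,0,0,0.5],
  [0,0,-2,0,0,0,0.5],
  [0,0,-2,0,0,0,0.5],
  [0,0,-2,0,0,0,0.75],
  [0,0,-2,0,0,0,0.8],
  [0,0,-2,0,0,0,0.9],
  [0,0,-2,0,0,0,0.9],
  [0,0,-2,0,0,0,0.9],
  [0,0,-2,0,0,0,0.9],
])

```text
clock: 12.45
tcp_pos: [0.5929, 0.1555, 0.1571]
ee_rot: [[-0.237, -0.0, -0.972], [0.972, -0.0, -0.237], [-0.0, -1.0, 0.0]]
wrist_force: [0.2, 0.2, -0.1]
finger_gap: 0.0789
```

```bash
cat > chk.py <<'E'
from h import *
s=robot.read_state();print(s['clock'],s['tcp_pos'],s['wrist_force'],s['finger_gap'])
w=grab('wrist');S=grab('scene')
y=np.radians(13.7);o=np.array([.5522,.1467,0]);Rs=np.array([[np.cos(y),-np.sin(y),0],[np.sin(y),np.cos(y),0],[0,0,1]])
for n,i in(('wrist',w),('scene',S)):
    P=(cloud(i)-o)@Rs*1000;H=cv2.cvtColor(i['frame'],cv2.COLOR_RGB2HSV)
    m=(P[...,0]>30)&(P[...,0]<52)&(abs(P[...,1])<27)&(P[...,2]>190)&(P[...,2]<206)&(H[...,0]>8)&(H[...,0]<90)&(H[...,1]>40)
    print(n,'card top part',m.sum(),np.percentile(P[m],[2,25,50,75,98],axis=0).round(1).tolist() if m.sum()>5 else '')
    g=(H[...,0]>50)&(H[...,0]<95)&(H[...,1]>70)&(P[...,0]>25)&(P[...,0]<60)&(abs(P[...,1])<30)&(P[...,2]>90)&(P[...,2]<205)
    if g.sum()>30:
        Q=P[g];k=abs(Q[:,0]-np.median(Q[:,0]))<5;Q=Q[k];v=np.linalg.svd(Q-Q.mean(0),full_matrices=False)[2][2];print(n,'green',len(Q),Q.mean(0),v,Q[:,2].max())
a=cv2.resize(S['frame'][140:200,325:400,::-1],(500,400),interpolation=cv2.INTER_CUBIC)
import sys
cv2.imwrite(f'pics/{sys.argv[1]}.png',np.hstack([a,cv2.resize(w['frame'][100:400,170:470,::-1],(300,400)) ]))
E
python3 chk.py c1
```

```text
12.45 [0.59291004 0.15554214 0.15711135] [ 0.16784441  0.23849512 -0.0654049 ] 0.07891431873221974
wrist card top part 1748 [[30.7, -26.2, 190.3], [31.3, -14.8, 195.0], [37.2, 0.7, 198.1], [41.2, 15.1, 198.8], [44.8, 26.1, 201.3]]
scene card top part 5
```

View pics/c1.png

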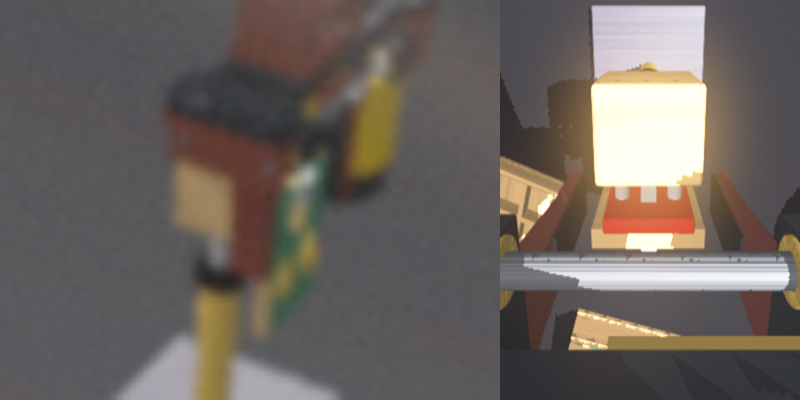

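The card hangs on the hook with its tip showing through the slot at (300,175); its top is at z ≈ 198.5 mm against about 198 expected. I open fully and withdraw straight up.

apply_moves([
  [0,0,0,0,0,0,1],
  [0,0,0,0,0,0,1],
  [0,-10,0,0,0,0,1],
  [0,-30,0,0,0,0,1],
  [0,-60,0,0,0,0,1],
  [0,-100,0,0,0,0,1],
  [0,-140,0,0,0,0,1],
  [0,-140,60,0,0,0,1],
  [0,-140,100,0,0,0,1],
  [0,-140,100,0,0,0,1],
  [0,-140,100,0,0,0,1],
  [0,-140,100,0,0,0,1],
])

```text
clock: 13.75
tcp_pos: [0.4973, 0.1322, 0.2982]
ee_rot: [[-0.237, 0.002, -0.972], [0.972, 0.001, -0.237], [0.0, -1.0, -0.002]]
wrist_force: [-0.3, -0.8, 0.2]
finger_gap: 0.0881
```

```bash
python3 chk.py c2
```

```text
13.75 [0.49727603 0.13220737 0.29818683] [-0.26876115 -0.75224784  0.24981264] 0.08808345843028444
wrist card top part 37 [[33.5, -27.0, 190.3], [36.7, -24.6, 192.7], [37.1, 21.9, 195.1], [37.5, 24.5, 197.1], [37.8, 26.4, 202.9]]
scene card top part 40 [[35.0, -25.9, 191.4], [37.8, -15.4, 195.2], [40.1, -4.3, 196.2], [45.0, 10.8, 198.2], [47.5, 24.1, 201.4]]
```

View pics/c2.png

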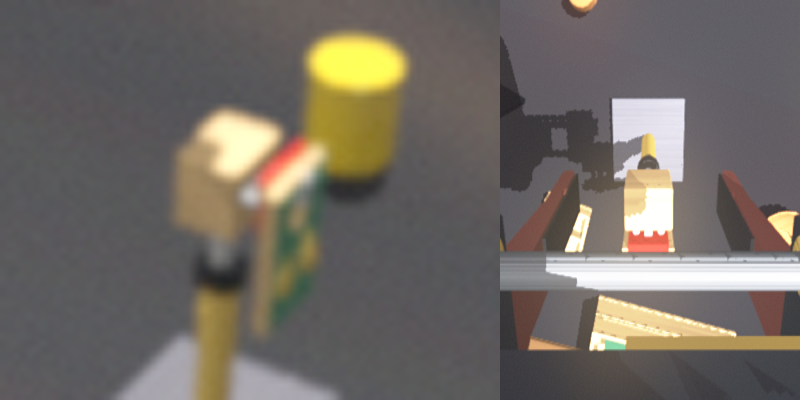

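The card hangs by itself, green face outward. I make one numeric check of tilt and the other goods, and hand in if it is fine.

Run:
```python
from h import *
S0=dict(np.load('scene.npz'))
y=np.radians(13.7);o=np.array([.5522,.1467,0]);Rs=np.array([[np.cos(y),-np.sin(y),0],[np.sin(y),np.cos(y),0],[0,0,1]])
P=(cloud(S0)-o)@Rs*1000
m=(P[...,0]>36)&(P[...,0]<54)&(abs(P[...,1])<26)&(P[...,2]>112)&(P[...,2]<192);Q=P[m]
A=np.c_[Q[:,1:],np.ones(len(Q))];k=np.ones(len(Q),bool)
for _ in range(5):
    c=np.linalg.lstsq(A[k],Q[k,0],rcond=None)[0];k=abs(A@c-Q[:,0])<3
print(k.sum(),'yaw slope',c[0],'tilt slope',c[1],'face x at arm height',c@[0,188,1])
ok=abs(c[1])<.1 and abs(c[0])<.15
T=robot.get_image('top');d=cv2.absdiff(T['frame'],cv2.imread('pics/top0.png')[...,::-1])
for n,(u,v) in dict(mushroom=(313,267),tray=(307,158),dish=(176,187),lotion=(464,187),salve=(465,247),candle=(161,269)).items():print(n,d[v-20:v+20,u-20:u+20].mean().round(1),end=' ')
if ok: print(robot.finish_job())
```

```text
106 yaw slope 0.004426334340382541 tilt slope 0.002942201257977839 face x at arm height 47.015147438788034
mushroom 26.8 tray 28.9 dish 47.4 lotion 25.9 salve 24.9 candle 41.6 the job is handed in; nothing more can be done
None
```

The green card hangs on the stand's hook with its painted face outward, and I handed the job in at about 14 s. I gripped it by its side edges and turned it half a turn. I felt the block top with its lower edge to get the head's height, then threaded it over the tip, pressed the pad back about 6–7 mm, lowered it and let go. The highest wrist force I read was about 5.5 N, while gripping the card in its holder. Near the stand it stayed below about 5 N.

**Checks that agreed:**
- **Seating:** the card met the arm at TCP z 0.1574 m; the touch on the block predicted 0.1576 m.
- **Hanging:** with the gripper clear, the painted face was within 0.005 rad of square and upright. The final picture shows the card hanging behind the tip.

**Checks that disagreed or settled nothing:**
- **Face position:** the painted face measured 47 mm from the post axis where about 44 mm was expected. The brass discs stand 3 mm proud and the calibration is good to about 2 mm, so this alone does not prove the ±3 mm fit.
- **Other goods:** my before-and-after comparison of the top view proved nothing. It differed everywhere (mean difference 25–47), and I handed in without telling a change of light or the moved arm from an object that had shifted. I saw no contact with any of the goods, but I did not measure their positions.

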